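Make up the glazer's and the trimmer's trays in the cup pottery

TASK

Make up two work trays from the stock on the table: in the blue tray the white cup goes in the middle of the cork disc and the jar with the blue lid in the middle of the black disc; in the green tray the tall buff beaker goes in the middle of the cork disc and the plaster chuck in the middle of the black disc. Set each piece down gently, upright and without dropping it, and leave the brown cup, the yellow-lidded jar and the trimming tool where they are.

Things in the scene. Friction and masses are not known exactly. Their poses are not given: they have to be found in the camera images.
- blue_tray: blue work tray, open box 250 x 146 mm, 20 mm high, walls and floor 6 mm, fixed to the table. Flat discs 80 mm across in its floor: brown cork centred at x = 55 mm, black rubber at x = -55 mm, both y = 0. Origin: centre of underside; x along its length, y across, z up; things stand at z = 6 mm. Place, side of the table and yaw (within 0.35 rad of 0) change.
- green_tray: green work tray, open box 250 x 146 mm, 20 mm high, walls and floor 6 mm, fixed to the table. Flat discs 80 mm across in its floor: brown cork centred at x = -55 mm, black rubber at x = 55 mm, both y = 0. Origin: centre of underside; x along its length, y across, z up; things stand at z = 6 mm. Place, side of the table and yaw (within 0.35 rad of 0) change.
- white_cup: glossy white open cup, no handle, 62 mm high, upright: foot 42 mm across, from 12 to 26 mm height widening to a nearly straight body 60 to 62 mm across up to the rim; wall 4 mm. Origin: centre of underside, z up; about 0.12 kg. Grip it across the body. Stands among the stock; its place changes.
- blue_lid_jar: closed round glaze jar with a pale paper band and a blue lid, 78 mm high in all: straight body 54 mm across up to 62 mm height, lid 52 mm across above it. Origin: centre of the underside, z up; about 0.2 kg. Stands among the stock; its place changes.
- beaker: tall slender open beaker of unglazed buff (pinkish tan) clay, 88 mm high, standing upright: foot 48 mm across, slight waist of 44 mm at 20 mm height, then straight, 48 mm across, from 35 mm height to the rim; wall 4 mm. Origin: centre of the underside, z up; about 0.14 kg. Stands among the stock; its place changes.
- chuck: solid pale grey-white plaster trimming chuck, 84 mm high, standing upright: round base 68 mm across and 20 mm high, narrowing to a straight round neck 36 mm across from 46 mm height to the flat top. Origin: centre of the underside, z up; about 0.22 kg. Grip it by the neck. Stands among the stock; its place changes.
- brown_cup: dark brown glazed open cup, no handle, 62 mm high, upright: foot 42 mm across, from 12 to 26 mm height widening to a nearly straight body 60 to 62 mm across up to the rim; wall 4 mm. Origin: centre of underside, z up; about 0.12 kg. Stands among the stock; its place changes. Not in either kit: leave it.
- yellow_lid_jar: closed round glaze jar with a pale paper band and a yellow lid, 78 mm high in all: straight body 54 mm across up to 62 mm height, lid 52 mm across above it. Origin: centre of the underside, z up; about 0.2 kg. Stands among the stock; its place changes. Not in either kit: leave it.
- trimming_tool: trimming tool lying on the table beyond the stock, roughly crosswise to the robot: wooden handle 20 mm thick and 100 mm long with a steel shank and blade, 178 mm in all. Origin: on the table under the handle's end next to the ferrule, x towards the blade. Not in either kit: leave it.
Not all that is in view belongs to the job. Leave any orange look-alike of the chuck alone.

How it is judged:
At the end, for the whole second after the job is handed in: Blue tray: white cup on cork, blue-lidded jar on black; green tray: beaker on cork, chuck on black. Each stands on the tray floor (height within 5 mm), centred on its disc within 14 mm along and across the tray, tilted under 0.1 rad, released, at rest (under 0.02 m/s) (x of white_cup in the frame of blue_tray between 0.041 and 0.069 m and y of white_cup in the frame of blue_tray between -0.014 and 0.014 m and z of white_cup in the frame of blue_tray between 0.001 and 0.011 m and angle between each of white_cup, blue_lid_jar, beaker, chuck's own z axis and vertical below 0.1 rad and linear speed of each of white_cup, blue_lid_jar, beaker, chuck below 0.02 m/s and x of blue_lid_jar in the frame of blue_tray between -0.069 and -0.041 m and y of blue_lid_jar in the frame of blue_tray between -0.014 and 0.014 m and z of blue_lid_jar in the frame of blue_tray between 0.001 and 0.011 m and x of beaker in the frame of green_tray between -0.069 and -0.041 m and y of beaker in the frame of green_tray between -0.014 and 0.014 m and z of beaker in the frame of green_tray between 0.001 and 0.011 m and x of chuck in the frame of green_tray between 0.041 and 0.069 m and y of chuck in the frame of green_tray between -0.014 and 0.014 m and z of chuck in the frame of green_tray between 0.001 and 0.011 m); the robot touches nothing.
It fails at once if a piece is dropped or slammed into a tray (moving faster than 0.6 m/s less than 35 mm above the tray's underside) ((horizontal distance between white_cup and blue_tray below 0.12 m and z of white_cup in the frame of blue_tray below 0.035 m and linear speed of white_cup above 0.6 m/s) or (horizontal distance between white_cup and green_tray below 0.12 m and z of white_cup in the frame of green_tray below 0.035 m and linear speed of white_cup above 0.6 m/s) or (horizontal distance between blue_lid_jar and blue_tray below 0.12 m and z of blue_lid_jar in the frame of blue_tray below 0.035 m and linear speed of blue_lid_jar above 0.6 m/s) or (horizontal distance between blue_lid_jar and green_tray below 0.12 m and z of blue_lid_jar in the frame of green_tray below 0.035 m and linear speed of blue_lid_jar above 0.6 m/s) or (horizontal distance between beaker and blue_tray below 0.12 m and z of beaker in the frame of blue_tray below 0.035 m and linear speed of beaker above 0.6 m/s) or (horizontal distance between beaker and green_tray below 0.12 m and z of beaker in the frame of green_tray below 0.035 m and linear speed of beaker above 0.6 m/s) or (horizontal distance between chuck and blue_tray below 0.12 m and z of chuck in the frame of blue_tray below 0.035 m and linear speed of chuck above 0.6 m/s) or (horizontal distance between chuck and green_tray below 0.12 m and z of chuck in the frame of green_tray below 0.035 m and linear speed of chuck above 0.6 m/s)).
It fails at once if the brown cup, the yellow-lidded jar or the trimming tool is moved more than 25 mm, or a cup or jar of these is tipped over (distance of any of brown_cup, yellow_lid_jar, trimming_tool from where it was at the start of the episode above 0.025 m or angle between any of brown_cup, yellow_lid_jar's own z axis and vertical above 0.5 rad).
It also fails if it takes over 128 s, if anything falls off the work surface, if the arm or the gripper's body presses on something with over 40 N, if the wrist force passes 120 N, or if a joint passes its speed limit or range.

ROBOT

A 7-joint arm with a two-finger parallel gripper is mounted at the origin on the work surface. World frame = base frame: x ahead of the robot, y to its left, z up, the work surface at z = 0. Lengths are in m, angles in rad, forces in N, time in s.
With the tool pointing down it reaches from about 0.4 to 0.85 m from the base axis. Payload 10.4 kg.
Tool frame: the origin (TCP) lies midway between the tips of the shut fingers; the grasp point (between the pads) lies 19 mm behind it; z points along the fingers, x is the direction in which the jaws open and shut, and the axes are right-handed (so a half turn about z gives the same grasp; the last joint's range is limited). The gripper opens to 87 mm and grips with 3 to 60 N. Pads are 19 mm wide; open, the fingers measure 117 mm over their backs; the gripper's body (75 mm by 190 mm) begins 51 mm behind the grasp point.
Start: joints at [-1.277, 0.332, -0.065, 1.46, 0.022, 1.35, -0.088], TCP at [0.195, 0.594, 0.223] pointing down, gripper open.
Joint ranges: [-2.6, 2.6], [-0.5, 2.12], [-1.47, 1.34], [0.16, 2.42], [-1.27, 4.41], [0.06, 2.06], [-2.6, 2.6]. Speed limits (rad/s): [2.22, 2.22, 2.79, 2.79, 3.14, 3.14, 3.14].

INTERFACE

Orientations are given as a unit quaternion [x, y, z, w].
In Python, from bench import r gives the robot as it stands. The module is installed in compiled form; this text tells all that it offers.
- The arm moves only by the tool play_rows, never from a script. Its argument "commands" is a list of rows, each a list of 7 numbers: the shift along the world's x, y, z in cm, then the turn, a rotation vector about the world's x, y, z in rad, then the finger opening in cm, from 0 to 8.7. A call has 1 to 20 rows; each row shifts and turns the commanded pose from where the row before left it; what a row does not reach is not made up. A row lasts 1/8 s, in which the tool goes at most 62.5 mm and 10.7 degrees, less where a joint would pass 70% of its speed; a pose out of reach is approached as far as the arm can. A call is refused whole if a number of a shift passes 6.25 or a number of a turn 0.188, either way. A call with a gripper value outside its range is refused whole. The fingers move at their own pace and stop on an object; "grip_force" is the grip in N (left out, the last holds). Time passes only in rows, so rows that do not move let the fingers close. It gives the time, the measured TCP pose, the force and the opening at its end, in the units of the state.
- r.read_state(): the state, without advancing time (a new reading comes with each control period).
- r.camera(name): name is "side" or "top"; returns a dict with "img" (420x560x3 uint8, red, green, blue), "K" (3x3 intrinsics, pixels), "k1" (the pictures are not rectified: a ray, as slopes to the right and down, at radius r is drawn at 1 + k1 r^2 times it, then the intrinsics apply), "camera_from_world" (4x4, takes a point from world to camera coordinates). Camera axes: x right, y down, z forward; pixel columns grow to the right and rows downward; lengths in m; the calibration is good to about 2 mm. A picture is of the moment at which its call begins. There is no depth.
- r.close_job(): hands the job in, once; it reports no verdict.
The state is a dict: "time": time; "joint_positions": joint angles; "joint_vel": joint speeds; "joint_torque": joint torques, N m; "ee_pos": TCP position; "eef_rot": TCP orientation; "ft_force": force on the tool from outside, world axes, zero at the start; "torque": the same for the moment, N m; "width": finger opening in m.
Only numpy, scipy, OpenCV 4.12 (cv2) and the standard library are available. Lean on these libraries where they do the work, as an engineer would, in place of code of your own. Each camera call takes 0.05 s, during which the arm holds its last target. There are 200 camera calls.

## Working session

There is one attempt and no reset: what is moved stays moved. The work goes in short steps, Python scripts to look and compute and a tool call to move; the robot and the scene stay as the last step left them, time stands still between calls to the robot, and variables do not carry over. Pictures are saved under pics/ and viewed, about 12 in all and at most 16, crops included, and the job is handed in when it is done.

Besides the shell and the picture viewer there is one more tool, called after ">>>" as a command line: name --pt "numbers of a row" for each row, then --argument value for the rest. play_rows: Moves the arm, as the interface text tells. Its arguments: {"type":"object","properties":{"commands":{"type":"array","items":{"type":"array","items":{"type":"number"}}},"grip_force":{"type":"number"}},"required":["commands"]}

```bash
mkdir -p pics; python3 - <<'E'
from bench import r
import cv2,pickle
s=r.read_state();print(s['time'],s['ee_pos'],s['eef_rot'],s['width'])
for n in('top','side'):
    c=r.camera(n);pickle.dump(c,open(n+'0.pkl','wb'))
    cv2.imwrite(f'pics/{n}0.png',cv2.resize(c['img'][:,:,::-1],None,fx=1.42,fy=1.42,interpolation=cv2.INTER_CUBIC));print(c['K'],c['k1'],c['camera_from_world'])
E
```

```text
0.0 [0.19461268 0.59351117 0.22174727] [ 8.09787880e-01  5.86722304e-01 -5.58548894e-04  4.64439255e-04] 0.08664425066770443
[[392.23036926   0.         285.32348452]
 [  0.         392.23036926 211.85166367]
 [  0.           0.           1.        ]] -0.03986960302117204 [[ 1.34989148e-02 -9.99883200e-01 -7.16702652e-03  7.48150819e-04]
 [-9.91050082e-01 -1.24269762e-02 -1.32910891e-01  5.32894308e-01]
 [ 1.32806302e-01  8.89703501e-03 -9.91102078e-01  8.95778448e-01]
 [ 0.00000000e+00  0.00000000e+00  0.00000000e+00  1.00000000e+00]]
[[428.46601498   0.         279.92987095]
 [  0.         428.46601498 210.86033264]
 [  0.           0.           1.        ]] -0.138065265750833 [[-0.79340877 -0.60840293 -0.01866542  0.42881965]
 [-0.36973234  0.50606833 -0.7792258   0.24943004]
 [ 0.48352923 -0.61134338 -0.62646529  0.63031785]
 [ 0.          0.          0.          1.        ]]
```

View pics/top0.png

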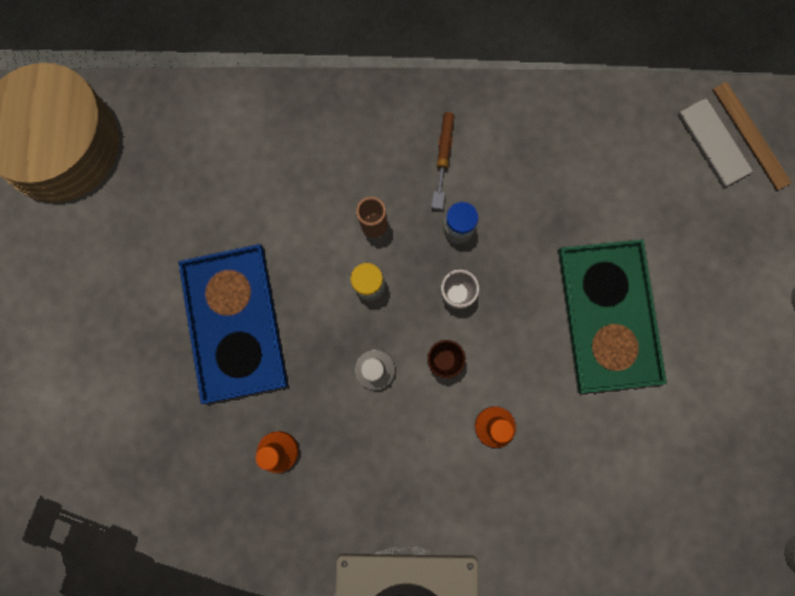

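View pics/side0.png

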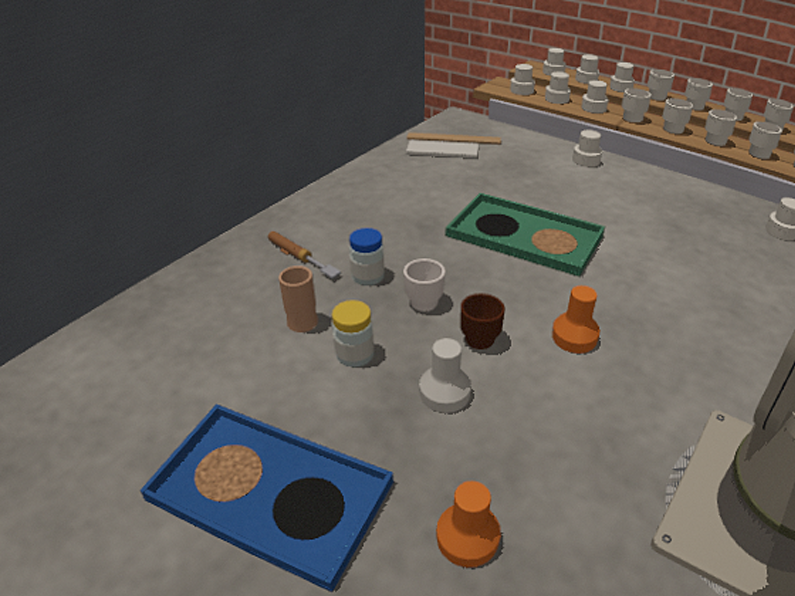

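Candidates in 800-wide view pixels:
- White cup: top (460,290), side (424,285). Brown cup at top (447,360).
- Blue-lid jar: top (462,220). Yellow-lid jar at top (367,280).
- Beaker: top (372,215).
- Plaster chuck: top (374,370). Orange look-alikes at (278,453) and (496,428); far shelf chucks appear only in the side view.

Next I'll overlay a first estimate on close crops to check it.

```bash
cat > h.py <<'E'
import numpy as np,cv2,pickle
def proj(c,P):
    P=np.atleast_2d(P);M=c['camera_from_world'];q=P@M[:3,:3].T+M[:3,3];s=q[:,:2]/q[:,2:]
    s=s*(1+c['k1']*(s**2).sum(1,keepdims=True));return s@np.diag(np.diag(c['K'])[:2])+c['K'][:2,2]
def back(c,uv,z):
    K=c['K'];d=(np.array(uv,float)-K[:2,2])/K[0,0];s=d.copy()
    for _ in range(8): s=d/(1+c['k1']*(s**2).sum())
    M=c['camera_from_world'];R=M[:3,:3];o=-R.T@M[:3,3];v=R.T@np.r_[s,1];return (o+v*(z-o[2])/v[2])[:2]
def circ(x,y,z,d): 
    t=np.linspace(0,2*np.pi,40);return np.c_[x+d/2*np.cos(t),y+d/2*np.sin(t),0*t+z]
RINGS=dict(white=[(0,.042),(.062,.062)],blue=[(0,.054),(.062,.054),(.078,.052)],beaker=[(0,.048),(.088,.048)],chuck=[(0,.068),(.02,.068),(.084,.036)],brown=[(0,.042),(.062,.062)],yellow=[(0,.054),(.078,.052)])
def overlay(c,objs,box,f,fn,extra=()):
    x0,y0,x1,y1=box;im=cv2.resize(c['img'][y0:y1,x0:x1,::-1],None,fx=f,fy=f,interpolation=cv2.INTER_CUBIC)
    for n,(x,y) in objs.items():
        for z,d in RINGS[n]:
            p=((proj(c,circ(x,y,z,d))-[x0,y0]+.5)*f).astype(np.int32);cv2.polylines(im,[p],True,(0,255,255),1)
    for e in extra:
        p=((proj(c,e)-[x0,y0]+.5)*f).astype(np.int32);cv2.polylines(im,[p],True,(255,0,255),1)
    cv2.imwrite(fn,im)
def trays(c):
    im=c['img'].astype(int);R,G,B=im[...,0],im[...,1],im[...,2];out={}
    for n,m in (('blue',(B>R+40)&(B>G+25)),('green',(G>R+25)&(G>B+10))):
        k,l,st,_=cv2.connectedComponentsWithStats(m.astype(np.uint8));i=1+np.argmax(st[1:,4]);x,y,w,h=st[i,:4]
        hull=cv2.convexHull(np.argwhere(l==i)[:,::-1].astype(np.int32));inn=cv2.fillConvexPoly(np.zeros(m.shape,np.uint8),hull,1)>0
        inn=cv2.erode(inn.astype(np.uint8),np.ones((9,9)))>0
        o={}
        for dn,dm in (('cork',(R>B+20)),('black',im.max(2)<45)):
            k,l2,s2,ce=cv2.connectedComponentsWithStats((inn&dm).astype(np.uint8));j=1+np.argmax(s2[1:,4]);o[dn]=back(c,ce[j],.006);o[dn+'_px']=(ce[j].round(1),s2[j,4])
        o['d']=np.linalg.norm(o['cork']-o['black']);out[n]=o
    return out
E
cat > m.py <<'E'
from h import *
T=pickle.load(open('top0.pkl','rb'));S=pickle.load(open('side0.pkl','rb'))
for c in(T,S):
    for n,o in trays(c).items():print(n,o)
px=dict(white=((460,289),(424,271),.062),blue=((462,217),(366,238),.078),beaker=((371,211),(297,276),.088),chuck=((372,370),(447,348),.084),brown=((446,359),(482,308),.062),yellow=((367,279),(352,311),.078))
est={}
for n,(a,b,z) in px.items():
    p=back(T,np.array(a)/1.4202,z);q=back(S,np.array(b)/1.4202,z);est[n]=(p+q)/2;print(n,p.round(4),q.round(4))
overlay(T,est,(235,125,355,295),3.5,'pics/a_t.png');overlay(S,est,(180,140,380,300),4,'pics/a_s.png')
a=cv2.imread('pics/a_t.png');b=cv2.imread('pics/a_s.png')
cv2.imwrite('pics/a_s.png',b)
E
python3 m.py
```

```text
blue {'cork': array([0.54819198, 0.31742835]), 'cork_px': (array([160.2, 205.7]), np.int32(774)), 'black': array([0.44087763, 0.29315631]), 'black_px': (array([167.6, 249.4]), np.int32(811)), 'd': np.float64(0.11002501204124471)}
green {'cork': array([ 0.46200277, -0.35196267]), 'cork_px': (array([432.9, 244.2]), np.int32(861)), 'black': array([ 0.57111035, -0.33927646]), 'black_px': (array([426.2, 199.8]), np.int32(804)), 'd': np.float64(0.10984264047624089)}
blue {'cork': array([0.54749804, 0.31778249]), 'cork_px': (array([160.4, 332.9]), np.int32(1447)), 'black': array([0.4399552, 0.2936853]), 'black_px': (array([216.9, 357.7]), np.int32(1681)), 'd': np.float64(0.11020951729079441)}
green {'cork': array([ 0.46171993, -0.35114117]), 'cork_px': (array([389.9, 169.6]), np.int32(448)), 'black': array([ 0.57054793, -0.33847055]), 'black_px': (array([349.8, 158.1]), np.int32(359)), 'd': np.float64(0.10956312330653936)}
white [ 0.5499 -0.0815] [ 0.5501 -0.0793]
blue [ 0.6661 -0.0833] [ 0.6616 -0.0793]
beaker [0.6715 0.0644] [0.6681 0.065 ]
chuck [0.4169 0.0576] [0.4172 0.0587]
brown [ 0.4362 -0.0591] [ 0.4354 -0.0561]
yellow [0.5618 0.0691] [0.5626 0.0687]
```

View pics/a_t.png

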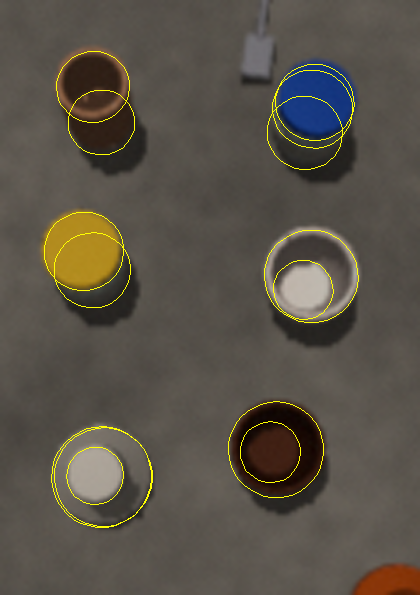

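View pics/a_s.png

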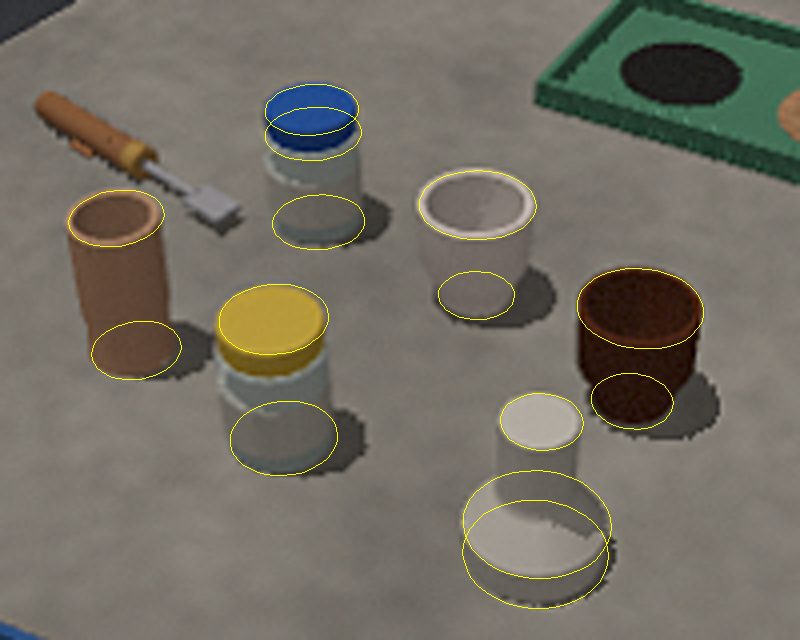

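The overlays fit within 2–3 mm and confirm each choice. Tray discs agree to 1 mm between the two cameras. The jaw axis already points mostly along y, which is free of neighbours, so I'll keep that orientation. I'll take the beaker at (.670,.0645) first.

>>> play_rows --pt "2.35 -2.65 0 0 0 0 8.7" --pt "2.4 -2.65 0 0 0 0 8.7" --pt "2.35 -2.65 0 0 0 0 8.7" --pt "2.4 -2.65 0 0 0 0 8.7" --pt "2.35 -2.65 0 0 0 0 8.7" --pt "2.4 -2.65 0 0 0 0 8.7" --pt "2.35 -2.65 0 0 0 0 8.7" --pt "2.4 -2.65 0 0 0 0 8.7" --pt "2.35 -2.65 0 0 0 0 8.7" --pt "2.4 -2.65 0 0 0 0 8.7" --pt "2.35 -2.65 0 0 0 0 8.7" --pt "2.4 -2.65 0 0 0 0 8.7" --pt "2.35 -2.65 0 0 0 0 8.7" --pt "2.4 -2.65 0 0 0 0 8.7" --pt "2.35 -2.65 0 0 0 0 8.7" --pt "2.4 -2.65 0 0 0 0 8.7" --pt "2.35 -2.65 0 0 0 0 8.7" --pt "2.4 -2.6 0 0 0 0 8.7" --pt "2.35 -2.6 0 0 0 0 8.7" --pt "0 0 0 0 0 0 8.7" --grip_force 20

```text
time: 2.6
ee_pos: [0.6465, 0.0881, 0.2218]
eef_rot: [0.811, 0.585, -0.001, 0.001]
ft_force: [-0.0, 1.1, -0.8]
width: 0.0873
```

>>> play_rows --pt "1.2 -1.2 0 0 0 0 8.7" --pt "1.15 -1.15 0 0 0 0 8.7" --pt "0 0 -2.0 0 0 0 8.7" --pt "0 0 -2.5 0 0 0 8.7" --pt "0 0 -2.5 0 0 0 8.7" --pt "0 0 -2.5 0 0 0 8.7" --pt "0 0 -2.5 0 0 0 8.7" --pt "0 0 -2.5 0 0 0 8.7" --pt "0 0 -2.0 0 0 0 8.7" --pt "0 0 -1.5 0 0 0 8.7" --pt "0 0 0 0 0 0 8.7" --pt "0 0 0 0 0 0 8.7"

```text
time: 4.1
ee_pos: [0.6698, 0.0679, 0.0435]
eef_rot: [0.81, 0.587, 0.001, 0.0]
ft_force: [0.8, 0.6, 0.4]
width: 0.087
```

>>> play_rows --pt "0 0 0 0 0 0 3.8" --pt "0 0 0 0 0 0 3.8" --pt "0 0 0 0 0 0 3.8" --pt "0 0 0 0 0 0 3.8" --pt "0 0 0 0 0 0 3.8" --pt "0 0 0 0 0 0 3.8" --pt "0 0 0 0 0 0 3.8" --pt "0 0 0 0 0 0 3.8"

```text
time: 5.1
ee_pos: [0.6692, 0.0678, 0.0425]
eef_rot: [0.81, 0.587, -0.0, -0.0]
ft_force: [0.2, -0.4, -0.7]
width: 0.0478
```

>>> play_rows --pt "0 0 1.0 0 0 0 3.8" --pt "0 0 2.0 0 0 0 3.8" --pt "0 0 2.5 0 0 0 3.8" --pt "0 0 2.5 0 0 0 3.8" --pt "0 0 2.0 0 0 0 3.8" --pt "0 0 1.0 0 0 0 3.8" --pt "-0.5 -1.0 0 0 0 0 3.8" --pt "-1.0 -2.0 0 0 0 0 3.8" --pt "-1.6 -3.2 0 0 0 0 3.8" --pt "-1.8 -3.6 0 0 0 0 3.8" --pt "-1.8 -3.6 0 0 0 0 3.8" --pt "-1.8 -3.6 0 0 0 0 3.8" --pt "-1.8 -3.6 0 0 0 0 3.8" --pt "-1.8 -3.6 0 0 0 0 3.8" --pt "-1.8 -3.6 0 0 0 0 3.8" --pt "-1.8 -3.6 0 0 0 0 3.8" --pt "-1.8 -3.6 0 0 0 0 3.8" --pt "-1.6 -3.2 0 0 0 0 3.8" --pt "-1.0 -2.0 0 0 0 0 3.8" --pt "-0.5 -1.0 0 0 0 0 3.8"

```text
time: 7.6
ee_pos: [0.4606, -0.3458, 0.1519]
eef_rot: [0.811, 0.585, -0.0, -0.001]
ft_force: [0.1, 0.8, -1.3]
width: 0.0482
```

>>> play_rows --pt "0 -0.4 0 0 0 0 3.8" --pt "0 0 0 0 0 0 3.8" --pt "0 0 0 0 0 0 3.8"

```text
time: 7.98
ee_pos: [0.4637, -0.3472, 0.1525]
eef_rot: [0.809, 0.587, 0.0, -0.0]
ft_force: [-0.2, -0.0, -1.0]
width: 0.0477
```

```bash
cat > look.py <<'E'
import sys
from h import *
from bench import r
def two(name,objs,bt,bs):
    out=[]
    for n,b in(('top',bt),('side',bs)):
        c=r.camera(n);f=400/max(b[2]-b[0],b[3]-b[1]);overlay(c,objs,b,f,'/tmp/x.png');im=cv2.imread('/tmp/x.png');out.append(cv2.copyMakeBorder(im,0,400-im.shape[0],0,400-im.shape[1],cv2.BORDER_CONSTANT))
    cv2.imwrite(name,np.hstack(out));s=r.read_state();print(s['time'],s['ee_pos'],s['ft_force'],s['width'])
E
python3 - <<'E'
from look import *
RINGS['beaker']=[(.11,.048),(.198,.048)]
two('pics/b.png',{'beaker':r.read_state()['ee_pos'][:2]},(380,140,500,290),(300,60,450,210))
E
```

```text
8.075 [ 0.46360848 -0.34738343  0.15250991] [-0.26465577 -0.9993997  -1.69547287] 0.048032425372219474
```

View pics/b.png

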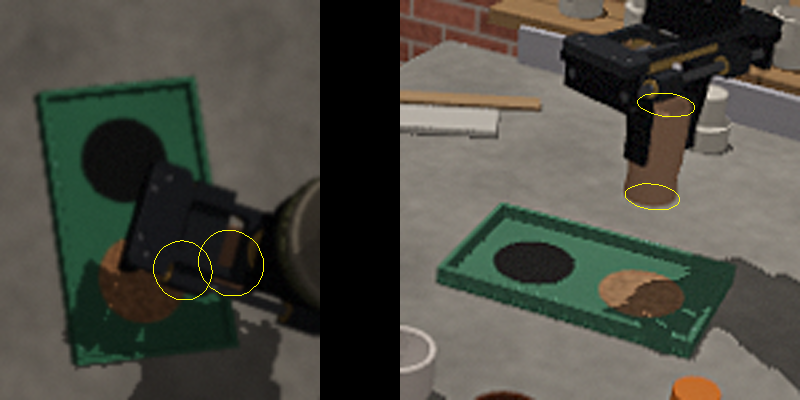

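>>> play_rows --pt "-0.3 -0.4 -1.0 0 0 0 3.8" --pt "0 0 -2.0 0 0 0 3.8" --pt "0 0 -2.0 0 0 0 3.8" --pt "0 0 -2.0 0 0 0 3.8" --pt "0 0 -1.4 0 0 0 3.8" --pt "0 0 -0.8 0 0 0 3.8" --pt "0 0 -0.4 0 0 0 3.8" --pt "0 0 -0.3 0 0 0 3.8" --pt "0 0 -0.2 0 0 0 3.8" --pt "0 0 -0.1 0 0 0 3.8" --pt "0 0 0 0 0 0 3.8" --pt "0 0 0 0 0 0 3.8"

```text
time: 9.57
ee_pos: [0.4603, -0.3521, 0.0507]
eef_rot: [0.81, 0.587, 0.0, 0.0]
ft_force: [0.5, -0.1, -0.9]
width: 0.0482
```

>>> play_rows --pt "0 0 -0.1 0 0 0 3.8" --pt "0 0 -0.1 0 0 0 3.8" --pt "0 0 0 0 0 0 3.8" --pt "0 0 0 0 0 0 3.8"

```text
time: 10.07
ee_pos: [0.4602, -0.3521, 0.0486]
eef_rot: [0.81, 0.587, 0.0, -0.0]
ft_force: [0.4, 0.3, -1.2]
width: 0.0481
```

>>> play_rows --pt "0 0 -0.1 0 0 0 3.8" --pt "0 0 0 0 0 0 3.8" --pt "0 0 0 0 0 0 3.8"

```text
time: 10.45
ee_pos: [0.4604, -0.3523, 0.0483]
eef_rot: [0.81, 0.587, 0.0, 0.0]
ft_force: [-1.9, 1.1, 6.2]
width: 0.0481
```

>>> play_rows --pt "0 0 0 0 0 0 5.0" --pt "0 0 0 0 0 0 5.5" --pt "0 0 0 0 0 0 6.5" --pt "0 0 0 0 0 0 7.5" --pt "0 0 0 0 0 0 8.0" --pt "0 0 0 0 0 0 8.0" --pt "0 0 1.0 0 0 0 8.0" --pt "0 0 2.0 0 0 0 8.0" --pt "0 0 2.5 0 0 0 8.0" --pt "0 0 2.5 0 0 0 8.0" --pt "0 0 2.5 0 0 0 8.7" --pt "0 0 1.5 0 0 0 8.7"

```text
time: 11.95
ee_pos: [0.4607, -0.3526, 0.1702]
eef_rot: [0.81, 0.587, 0.001, 0.001]
ft_force: [0.5, 0.2, -0.8]
width: 0.0864
```

>>> play_rows --pt "-0.2 1.0 0 0 0 0 8.7" --pt "-0.2 2.0 0 0 0 0 8.7" --pt "-0.3 3.2 0 0 0 0 8.7" --pt "-0.3 3.2 0 0 0 0 8.7" --pt "-0.3 3.2 0 0 0 0 8.7" --pt "-0.3 3.2 0 0 0 0 8.7" --pt "-0.3 3.2 0 0 0 0 8.7" --pt "-0.3 3.2 0 0 0 0 8.7" --pt "-0.3 3.2 0 0 0 0 8.7" --pt "-0.3 3.2 0 0 0 0 8.7" --pt "-0.3 3.2 0 0 0 0 8.7" --pt "-0.3 3.2 0 0 0 0 8.7" --pt "-0.3 3.2 0 0 0 0 8.7" --pt "-0.3 2.0 0 0 0 0 8.7" --pt "-0.2 1.1 0 0 0 0 8.7" --pt "-0.2 0.2 0 0 0 0 8.7" --pt "0 0 0 0 0 0 8.7" --pt "0 0 0 0 0 0 8.7" --grip_force 30

```text
time: 14.2
ee_pos: [0.4163, 0.0622, 0.1675]
eef_rot: [0.81, 0.586, 0.0, -0.0]
ft_force: [-0.2, 0.1, 0.4]
width: 0.0868
```

>>> play_rows --pt "0.1 -0.4 -1.0 0 0 0 8.7" --pt "0 0 -2.2 0 0 0 8.7" --pt "0 0 -2.5 0 0 0 8.7" --pt "0 0 -2.5 0 0 0 8.7" --pt "0 0 -2.2 0 0 0 8.7" --pt "0 0 -1.3 0 0 0 8.7" --pt "0 0 -0.4 0 0 0 8.7" --pt "0 0 0 0 0 0 6.0" --pt "0 0 0 0 0 0 2.8" --pt "0 0 0 0 0 0 2.8" --pt "0 0 0 0 0 0 2.8" --pt "0 0 0 0 0 0 2.8" --pt "0 0 0 0 0 0 2.8" --pt "0 0 0 0 0 0 2.8" --pt "0 0 0 0 0 0 2.8" --pt "0 0 0 0 0 0 2.8"

```text
time: 16.2
ee_pos: [0.4172, 0.0589, 0.0466]
eef_rot: [0.81, 0.587, 0.0, -0.0]
ft_force: [-1.0, -1.0, 2.5]
width: 0.0351
```

>>> play_rows --pt "0 0 1.0 0 0 0 2.8" --pt "0 0 2.0 0 0 0 2.8" --pt "0 0 2.5 0 0 0 2.8" --pt "0 0 2.5 0 0 0 2.8" --pt "0 0 2.0 0 0 0 2.8" --pt "0 0 1.0 0 0 0 2.8" --pt "0.4 -1.0 0 0 0 0 2.8" --pt "0.8 -2.0 0 0 0 0 2.8" --pt "1.3 -3.3 0 0 0 0 2.8" --pt "1.3 -3.3 0 0 0 0 2.8" --pt "1.3 -3.3 0 0 0 0 2.8" --pt "1.3 -3.3 0 0 0 0 2.8" --pt "1.3 -3.3 0 0 0 0 2.8" --pt "1.3 -3.3 0 0 0 0 2.8" --pt "1.3 -3.3 0 0 0 0 2.8" --pt "1.3 -3.3 0 0 0 0 2.8" --pt "1.3 -3.3 0 0 0 0 2.8" --pt "1.3 -3.3 0 0 0 0 2.8" --pt "0.7 -2.3 0 0 0 0 2.8" --pt "0.4 -1.2 0 0 0 0 2.8"

```text
time: 18.7
ee_pos: [0.5692, -0.338, 0.1551]
eef_rot: [0.81, 0.586, -0.001, -0.001]
ft_force: [0.2, 0.5, -2.1]
width: 0.0353
```

>>> play_rows --pt "0.1 -0.3 0 0 0 0 2.8" --pt "0 0 0 0 0 0 2.8" --pt "0 0 0 0 0 0 2.8"

```text
time: 19.08
ee_pos: [0.5713, -0.3381, 0.1567]
eef_rot: [0.809, 0.587, 0.0, -0.0]
ft_force: [-0.2, 0.1, -2.9]
width: 0.035
```

>>> play_rows --pt "0 -0.1 -1.0 0 0 0 2.8" --pt "0 0 -2.0 0 0 0 2.8" --pt "0 0 -2.0 0 0 0 2.8" --pt "0 0 -2.0 0 0 0 2.8" --pt "0 0 -1.5 0 0 0 2.8" --pt "0 0 -0.8 0 0 0 2.8" --pt "0 0 -0.4 0 0 0 2.8" --pt "0 0 -0.3 0 0 0 2.8" --pt "0 0 -0.2 0 0 0 2.8" --pt "0 0 0 0 0 0 2.8" --pt "0 0 0 0 0 0 2.8"

```text
time: 20.45
ee_pos: [0.5713, -0.3401, 0.0548]
eef_rot: [0.81, 0.587, 0.0, 0.0]
ft_force: [0.3, 0.1, -2.1]
width: 0.0353
```

>>> play_rows --pt "0 0 -0.1 0 0 0 2.8" --pt "0 0 0 0 0 0 2.8" --pt "0 0 0 0 0 0 2.8"

```text
time: 20.82
ee_pos: [0.5712, -0.34, 0.0536]
eef_rot: [0.81, 0.587, 0.0, -0.0]
ft_force: [-0.3, 0.8, -3.1]
width: 0.0353
```

>>> play_rows --pt "0 0 -0.1 0 0 0 2.8" --pt "0 0 0 0 0 0 2.8" --pt "0 0 0 0 0 0 2.8"

```text
time: 21.2
ee_pos: [0.5713, -0.3402, 0.0528]
eef_rot: [0.81, 0.587, 0.0, 0.0]
ft_force: [0.3, -0.6, -1.4]
width: 0.0351
```

>>> play_rows --pt "0 0 -0.1 0 0 0 2.8" --pt "0 0 0 0 0 0 2.8" --pt "0 0 0 0 0 0 2.8"

```text
time: 21.58
ee_pos: [0.5714, -0.3402, 0.0527]
eef_rot: [0.81, 0.587, 0.0, 0.0]
ft_force: [-3.3, 2.6, 8.4]
width: 0.0351
```

>>> play_rows --pt "0 0 0 0 0 0 3.7" --pt "0 0 0 0 0 0 4.2" --pt "0 0 0 0 0 0 5.0" --pt "0 0 0 0 0 0 6.0" --pt "0 0 0 0 0 0 7.0" --pt "0 0 0 0 0 0 7.0" --pt "0 0 1.0 0 0 0 7.0" --pt "0 0 2.0 0 0 0 7.0" --pt "0 0 2.5 0 0 0 7.0" --pt "0 0 2.5 0 0 0 7.0" --pt "0 0 2.5 0 0 0 7.0" --pt "0 0 1.5 0 0 0 7.0" --grip_force 25

```text
time: 23.08
ee_pos: [0.5717, -0.3406, 0.1745]
eef_rot: [0.81, 0.587, 0.001, 0.001]
ft_force: [-0.2, 0.1, -0.3]
width: 0.07
```

>>> play_rows --pt "0.5 1.0 0 0 0 0 7.4" --pt "0.9 2.5 0 0 0 0 7.4" --pt "1.1 3.2 0 0 0 0 7.4" --pt "1.1 3.2 0 0 0 0 7.4" --pt "1.1 3.2 0 0 0 0 7.4" --pt "1.1 3.2 0 0 0 0 7.4" --pt "1.1 3.2 0 0 0 0 7.4" --pt "1.1 3.2 0 0 0 0 7.4" --pt "0.8 2.0 0 0 0 0 7.4" --pt "0.4 1.0 0 0 0 0 7.4" --pt "0.1 0.2 0 0 0 0 7.4" --pt "0 0 0 0 0 0 7.4" --pt "0 0 0 0 0 0 7.4"

```text
time: 24.7
ee_pos: [0.6639, -0.0824, 0.1717]
eef_rot: [0.81, 0.586, -0.0, 0.0]
ft_force: [-0.2, -1.0, -0.5]
width: 0.074
```

```bash
python3 - <<'E'
from look import *
RINGS.update(beaker=[(.006,.048),(.094,.048)],chuck=[(.006,.068),(.09,.036)])
two('pics/c.png',{'beaker':(.462,-.3515),'chuck':(.571,-.339),'blue':(.6645,-.0815)},(370,140,490,260),(230,100,430,250))
E
```

```text
24.8 [ 0.66401912 -0.081933    0.17169522] [0.45745254 0.42235167 0.48631753] 0.07402341260238962
```

View pics/c.png

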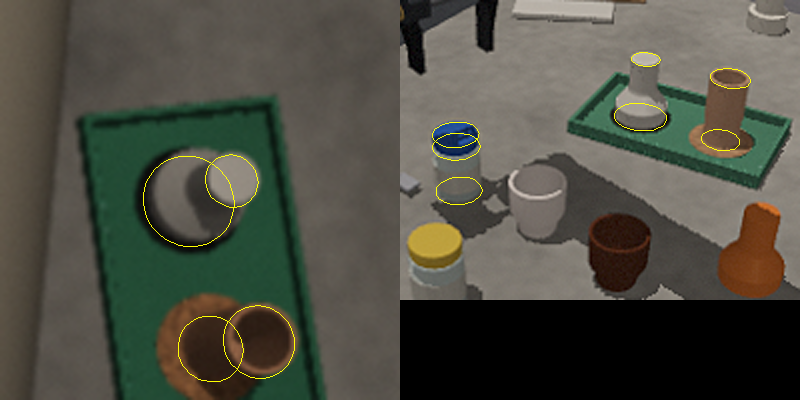

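>>> play_rows --pt "0 0 -1.0 0 0 0 7.4" --pt "0 0 -2.2 0 0 0 7.4" --pt "0 0 -2.5 0 0 0 7.4" --pt "0 0 -2.5 0 0 0 7.4" --pt "0 0 -2.5 0 0 0 7.4" --pt "0 0 -2.0 0 0 0 7.4" --pt "0 0 -1.0 0 0 0 7.4" --pt "0 0 -0.5 0 0 0 7.4" --pt "0 0 0 0 0 0 6.5" --pt "0 0 0 0 0 0 4.5" --pt "0 0 0 0 0 0 4.5" --pt "0 0 0 0 0 0 4.5" --pt "0 0 0 0 0 0 4.5" --pt "0 0 0 0 0 0 4.5" --pt "0 0 0 0 0 0 4.5"

```text
time: 26.68
ee_pos: [0.6645, -0.0813, 0.0302]
eef_rot: [0.81, 0.587, 0.0, 0.0]
ft_force: [-1.3, -1.1, 5.7]
width: 0.0534
```

>>> play_rows --pt "0 0 1.0 0 0 0 4.5" --pt "0 0 2.0 0 0 0 4.5" --pt "0 0 2.5 0 0 0 4.5" --pt "0 0 2.5 0 0 0 4.5" --pt "0 0 2.0 0 0 0 4.5" --pt "0 0 1.0 0 0 0 4.5" --pt "-0.6 1.0 0 0 0 0 4.5" --pt "-1.2 2.0 0 0 0 0 4.5" --pt "-2.0 3.3 0 0 0 0 4.5" --pt "-2.0 3.3 0 0 0 0 4.5" --pt "-2.0 3.3 0 0 0 0 4.5" --pt "-2.0 3.3 0 0 0 0 4.5" --pt "-2.0 3.3 0 0 0 0 4.5" --pt "-2.0 3.3 0 0 0 0 4.5" --pt "-2.0 3.3 0 0 0 0 4.5" --pt "-2.0 3.3 0 0 0 0 4.5" --pt "-2.0 3.3 0 0 0 0 4.5" --pt "-1.4 2.5 0 0 0 0 4.5" --pt "-0.8 1.5 0 0 0 0 4.5" --pt "-0.4 0.8 0 0 0 0 4.5"

```text
time: 29.18
ee_pos: [0.4395, 0.2943, 0.1391]
eef_rot: [0.81, 0.587, -0.0, 0.0]
ft_force: [-0.2, -1.5, -3.4]
width: 0.0536
```

>>> play_rows --pt "0 0 0 0 0 0 4.5" --pt "0 0 0 0 0 0 4.5" --pt "0 0 0 0 0 0 4.5"

```text
time: 29.55
ee_pos: [0.4407, 0.2931, 0.1396]
eef_rot: [0.81, 0.586, 0.0, 0.0]
ft_force: [-0.6, 0.2, -2.1]
width: 0.0535
```

>>> play_rows --pt "0 0 -1.0 0 0 0 4.5" --pt "0 0 -2.0 0 0 0 4.5" --pt "0 0 -2.0 0 0 0 4.5" --pt "0 0 -2.0 0 0 0 4.5" --pt "0 0 -1.4 0 0 0 4.5" --pt "0 0 -0.8 0 0 0 4.5" --pt "0 0 -0.5 0 0 0 4.5" --pt "0 0 -0.3 0 0 0 4.5" --pt "0 0 -0.1 0 0 0 4.5" --pt "0 0 0 0 0 0 4.5" --pt "0 0 0 0 0 0 4.5"

```text
time: 30.92
ee_pos: [0.4403, 0.294, 0.0388]
eef_rot: [0.81, 0.587, 0.0, -0.0]
ft_force: [-0.3, -0.5, -2.4]
width: 0.0532
```

>>> play_rows --pt "0 0 -0.1 0 0 0 4.5" --pt "0 0 -0.1 0 0 0 4.5" --pt "0 0 0 0 0 0 4.5" --pt "0 0 0 0 0 0 4.5"

```text
time: 31.42
ee_pos: [0.4402, 0.2939, 0.0366]
eef_rot: [0.81, 0.587, 0.0, -0.0]
ft_force: [0.8, 0.4, -1.5]
width: 0.0535
```

>>> play_rows --pt "0 0 -0.1 0 0 0 4.5" --pt "0 0 0 0 0 0 4.5" --pt "0 0 0 0 0 0 4.5"

```text
time: 31.8
ee_pos: [0.4403, 0.294, 0.0362]
eef_rot: [0.81, 0.587, 0.0, -0.0]
ft_force: [-3.1, -1.1, 5.2]
width: 0.0534
```

>>> play_rows --pt "0 0 0 0 0 0 5.6" --pt "0 0 0 0 0 0 6.0" --pt "0 0 0 0 0 0 7.0" --pt "0 0 0 0 0 0 8.0" --pt "0 0 0 0 0 0 8.0" --pt "0 0 0 0 0 0 8.0" --pt "0 0 1.0 0 0 0 8.0" --pt "0 0 2.0 0 0 0 8.0" --pt "0 0 2.5 0 0 0 8.0" --pt "0 0 2.5 0 0 0 8.0" --pt "0 0 2.5 0 0 0 8.0" --pt "0 0 1.5 0 0 0 8.7" --grip_force 20

```text
time: 33.3
ee_pos: [0.4406, 0.2942, 0.1574]
eef_rot: [0.81, 0.587, 0.001, -0.0]
ft_force: [0.4, -0.3, -0.5]
width: 0.0839
```

>>> play_rows --pt "0.3 -1.0 0 0 0 0 8.7" --pt "0.6 -2.0 0 0 0 0 8.7" --pt "0.9 -3.1 0 0 0 0 8.7" --pt "0.9 -3.1 0 0 0 0 8.7" --pt "0.9 -3.1 0 0 0 0 8.7" --pt "0.9 -3.1 0 0 0 0 8.7" --pt "0.9 -3.1 0 0 0 0 8.7" --pt "0.9 -3.1 0 0 0 0 8.7" --pt "0.9 -3.1 0 0 0 0 8.7" --pt "0.9 -3.1 0 0 0 0 8.7" --pt "0.9 -3.1 0 0 0 0 8.7" --pt "0.9 -3.1 0 0 0 0 8.7" --pt "0.6 -2.0 0 0 0 0 8.7" --pt "0.3 -1.0 0 0 0 0 8.7" --pt "0.1 -0.5 0 0 0 0 8.7" --pt "0 0 0 0 0 0 8.7" --pt "0 0 0 0 0 0 8.7"

```text
time: 35.42
ee_pos: [0.5491, -0.0802, 0.1555]
eef_rot: [0.809, 0.587, 0.0, -0.0]
ft_force: [-0.6, 0.3, -0.2]
width: 0.0873
```

>>> play_rows --pt "0.1 0 -1.0 0 0 0 8.7" --pt "0 0 -2.2 0 0 0 8.7" --pt "0 0 -2.5 0 0 0 8.7" --pt "0 0 -2.5 0 0 0 8.7" --pt "0 0 -2.3 0 0 0 8.7" --pt "0 0 -1.4 0 0 0 8.7" --pt "0 0 -0.9 0 0 0 8.7" --pt "0 0 0 0 0 0 7.5" --pt "0 0 0 0 0 0 6.5" --pt "0 0 0 0 0 0 5.2" --pt "0 0 0 0 0 0 5.2" --pt "0 0 0 0 0 0 5.2" --pt "0 0 0 0 0 0 5.2" --pt "0 0 0 0 0 0 5.2" --pt "0 0 0 0 0 0 5.2"

```text
time: 37.3
ee_pos: [0.5506, -0.081, 0.0281]
eef_rot: [0.81, 0.587, 0.0, 0.0]
ft_force: [-0.2, 0.9, 6.3]
width: 0.0593
```

>>> play_rows --pt "0 0 1.0 0 0 0 5.2" --pt "0 0 2.0 0 0 0 5.2" --pt "0 0 2.5 0 0 0 5.2" --pt "0 0 2.5 0 0 0 5.2" --pt "0 0 2.0 0 0 0 5.2" --pt "0 0 1.5 0 0 0 5.2" --pt "0 1.0 0 0 0 0 5.2" --pt "0 2.0 0 0 0 0 5.2" --pt "0 3.2 0 0 0 0 5.2" --pt "0 3.4 0 0 0 0 5.2" --pt "0 3.4 0 0 0 0 5.2" --pt "0 3.4 0 0 0 0 5.2" --pt "0 3.4 0 0 0 0 5.2" --pt "0 3.4 0 0 0 0 5.2" --pt "0 3.4 0 0 0 0 5.2" --pt "0 3.4 0 0 0 0 5.2" --pt "0 3.4 0 0 0 0 5.2" --pt "-0.1 3.2 0 0 0 0 5.2" --pt "-0.1 2.0 0 0 0 0 5.2" --pt "0 1.2 0 0 0 0 5.2"

```text
time: 39.8
ee_pos: [0.5476, 0.3178, 0.1418]
eef_rot: [0.81, 0.587, -0.001, -0.0]
ft_force: [-0.3, 0.4, -2.2]
width: 0.0589
```

>>> play_rows --pt "0 0 0 0 0 0 5.2" --pt "0 0 0 0 0 0 5.2" --pt "0 0 0 0 0 0 5.2"

```text
time: 40.17
ee_pos: [0.5486, 0.3158, 0.1427]
eef_rot: [0.81, 0.586, 0.0, 0.0]
ft_force: [-0.8, 0.8, -2.0]
width: 0.0591
```

>>> play_rows --pt "0 0.1 -1.0 0 0 0 5.2" --pt "0 0 -2.0 0 0 0 5.2" --pt "0 0 -2.0 0 0 0 5.2" --pt "0 0 -2.0 0 0 0 5.2" --pt "0 0 -1.7 0 0 0 5.2" --pt "0 0 -0.9 0 0 0 5.2" --pt "0 0 -0.5 0 0 0 5.2" --pt "0 0 -0.3 0 0 0 5.2" --pt "0 0 -0.1 0 0 0 5.2" --pt "0 0 0 0 0 0 5.2" --pt "0 0 0 0 0 0 5.2"

```text
time: 41.55
ee_pos: [0.5483, 0.318, 0.0379]
eef_rot: [0.81, 0.587, 0.0, -0.0]
ft_force: [-0.3, -0.4, -1.0]
width: 0.059
```

>>> play_rows --pt "0 0 -0.1 0 0 0 5.2" --pt "0 0 -0.1 0 0 0 5.2" --pt "0 0 0 0 0 0 5.2" --pt "0 0 0 0 0 0 5.2"

```text
time: 42.05
ee_pos: [0.5482, 0.3179, 0.0356]
eef_rot: [0.81, 0.587, 0.0, -0.0]
ft_force: [-0.1, 0.4, -1.7]
width: 0.0595
```

>>> play_rows --pt "0 0 -0.1 0 0 0 5.2" --pt "0 0 0 0 0 0 5.2" --pt "0 0 0 0 0 0 5.2"

```text
time: 42.42
ee_pos: [0.5482, 0.3179, 0.0346]
eef_rot: [0.81, 0.587, 0.0, -0.0]
ft_force: [-0.3, 0.3, -2.1]
width: 0.0594
```

>>> play_rows --pt "0 0 -0.1 0 0 0 5.2" --pt "0 0 0 0 0 0 5.2" --pt "0 0 0 0 0 0 5.2"

```text
time: 42.8
ee_pos: [0.5484, 0.318, 0.0341]
eef_rot: [0.81, 0.587, 0.0, -0.0]
ft_force: [-2.8, -1.3, 6.0]
width: 0.0593
```

Contact again. Next I release, rise, and move toward the middle front so both trays are in view.

>>> play_rows --pt "0 0 0 0 0 0 6.2" --pt "0 0 0 0 0 0 6.6" --pt "0 0 0 0 0 0 7.5" --pt "0 0 0 0 0 0 8.5" --pt "0 0 0 0 0 0 8.7" --pt "0 0 0 0 0 0 8.7" --pt "0 0 1.0 0 0 0 8.7" --pt "0 0 2.0 0 0 0 8.7" --pt "0 0 2.5 0 0 0 8.7" --pt "0 0 2.5 0 0 0 8.7" --pt "0 0 2.5 0 0 0 8.7" --pt "0 0 2.5 0 0 0 8.7" --pt "0 0 2.0 0 0 0 8.7"

```text
time: 44.42
ee_pos: [0.5486, 0.318, 0.1866]
eef_rot: [0.81, 0.587, 0.001, -0.0]
ft_force: [-0.8, -0.3, 0.8]
width: 0.0868
```

>>> play_rows --pt "0 -1.5 0 0 0 0 8.7" --pt "0 -2.5 0 0 0 0 8.7" --pt "0 -3 0 0 0 0 8.7" --pt "0 -3 0 0 0 0 8.7" --pt "0 -3 0 0 0 0 8.7" --pt "0 -3 0 0 0 0 8.7" --pt "0 -3 0 0 0 0 8.7" --pt "0 -3 0 0 0 0 8.7" --pt "0 -3 0 0 0 0 8.7" --pt "0 -3 0 0 0 0 8.7" --pt "0 -1.5 0 0 0 0 8.7" --pt "0 0 0 0 0 0 8.7" --pt "0 0 0 0 0 0 8.7"

```text
time: 46.05
ee_pos: [0.548, 0.024, 0.1833]
eef_rot: [0.809, 0.587, -0.0, -0.0]
ft_force: [0.4, 0.4, 0.3]
width: 0.0873
```

```bash
python3 - <<'E'
from look import *
RINGS.update(white=[(.006,.042),(.068,.062)],blue=[(.006,.054),(.084,.052)])
two('pics/d.png',{'white':(.548,.3175),'blue':(.4405,.2934)},(110,160,230,280),(80,240,290,420))
c=r.camera('side');cv2.imwrite('pics/e.png',cv2.resize(c['img'][:,:,::-1],None,fx=1.42,fy=1.42))
E
```

```text
46.15 [0.54810888 0.02420004 0.1833718 ] [-0.46415341  0.39160277  0.16880189] 0.0865513873522698
```

View pics/d.png

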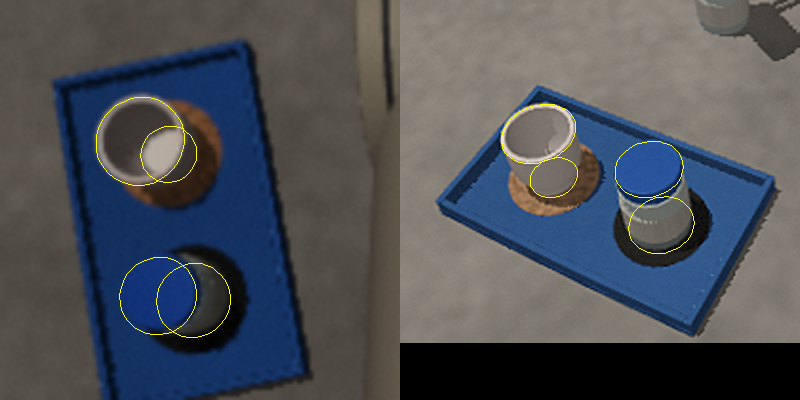

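View pics/e.png

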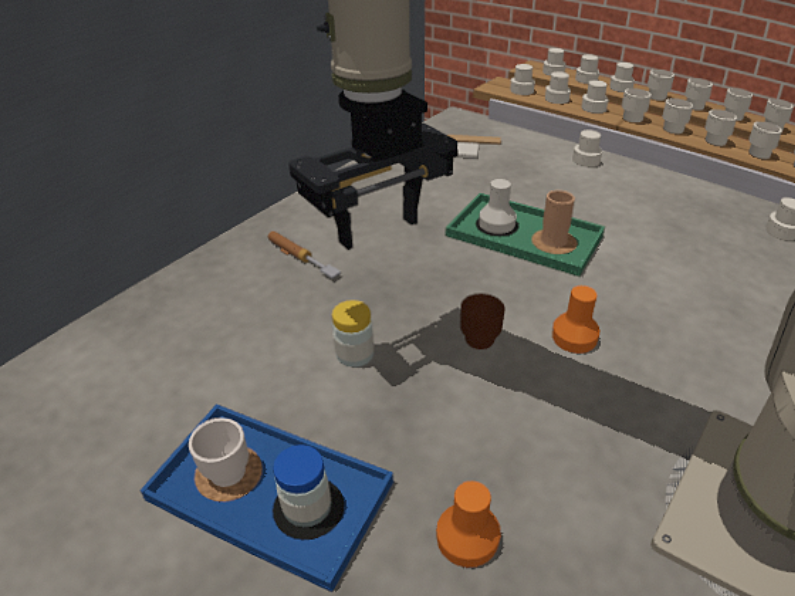

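All four pieces stand upright on the right discs, within about 3 mm of centre. The brown cup (482,308), the yellow-lidded jar (352,311) and the tool (270–340,235–278) are at their starting pixels, and the gripper touches nothing. I'm handing the job in.

```bash
python3 -c "
from bench import r
print(r.close_job())"
```

```text
the job is handed in; nothing more can be done
None
```

I made up both trays and handed the job in at about 46 s of the 128 s allowed. The robot gives no verdict, so the result rests on my own checks.

- **Blue tray:** the white cup stands on the cork disc and the blue-lidded jar on the black disc.
- **Green tray:** the beaker stands on the cork disc and the plaster chuck on the black disc.
- **Setting down:** each piece was lowered in steps of about 1 mm until the wrist felt 5–8 N of contact, and was then released.
- **Centring:** in the last pictures, outlines drawn at the disc centres match all four pieces within about 3 mm in both cameras. All four stand upright.
- **Left in place:** the brown cup, yellow-lidded jar, trimming tool and both orange chucks are at their starting pixels in the last side view. I did not measure them to the millimetre.
- **Disagreements:** the two cameras placed the blue-lidded jar about 6 mm apart at the start. The arm's measured position sometimes differed from the command by 3–4 mm, which I corrected before each grasp and placing. The exception was the first (beaker) grasp, where I allowed for it when placing. No check failed.

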